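Open the filter cover of a sterilisation container

ROBOT

A 6-joint arm with a two-finger parallel gripper is mounted at the origin on a cart in front of the work surface, level with it; the furniture and walls round the work are solid. World frame = base frame: x ahead of the robot, y to its left, z up, the work surface at z = 0. Lengths are in m, angles in rad, forces in N, time in s.
With the tool pointing down it reaches from about 0.225 to 0.875 m from the base axis. Payload 3.4 kg.
Tool frame: the origin (TCP) lies on the mounting face of the last link; the fingertips stand 173 mm ahead of it and the grasp point (between the pads) lies 155 mm ahead of it; x points along the fingers, y is the direction in which the jaws open and shut, and the axes are right-handed (so a half turn about x gives the same grasp; the last joint's range is limited). The gripper opens to 85 mm and grips with 20 to 120 N. Pads are 22 mm wide; open, the fingers measure 114 mm over their backs; the gripper's body (76 mm by 85 mm) begins 54 mm behind the grasp point. The pads swing forward as they close: fully open they stand 13 mm farther back than shut.
Start: joints at [-1.412, 0.276, 1.505, -0, 1.361, -0.121], TCP at [0.159, -0.553, 0.405] pointing down, gripper open.
Joint ranges: [-2.89, 2.89], [-0.75, 2.08], [0.22, 2.7], [-1.18, 4.32], [0.11, 2.71], [-2.7, 2.7]. Speed limits (rad/s): [2.57, 2.57, 3.14, 3.14, 3.14, 3.14].

INTERFACE

Orientations are given as a unit quaternion [w, x, y, z].
In Python, from rig import manip gives the robot as it stands.
- The arm moves only by the tool arm_command, never from a script. Its argument "targets" is a list of rows, each an object with "dp": the shift along the tool's x, y, z in m, a list of three; "turn": the turn, a rotation vector about the tool's x, y, z in degrees, a list of three; "grip": the opening, from -1 (shut) to 1 (fully open). In form: [{"dp": [tx, ty, tz], "turn": [wx, wy, wz], "grip": grip}, ...]. A call has 1 to 8 rows; each row shifts and turns the commanded pose from where the row before left it, along the tool's axes as they then stand; what a row does not reach is not made up. A row lasts 1/10 s, in which the tool goes at most 50 mm and 8.59 degrees, less where a joint would pass 70% of its speed; a pose out of reach is approached as far as the arm can. A call with a gripper value outside its range is refused whole. The fingers move at their own pace and stop on an object; "grip_force" is the grip in N (left out, the last holds). Time passes only in rows, so rows that do not move let the fingers close. It gives the time, the measured TCP pose, the force and the opening at its end, in the units of the state.
- manip.get_state(): the state, without advancing time (a new reading comes with each control period).
- manip.get_image(name): name is "scene" or "top" or "wrist"; returns the picture (384x512x3 uint8, red, green, blue); there is no depth.
- manip.calibration(name): a dict with "fx", "fy", "cx", "cy" (pixels), "k1" (the pictures are not rectified: a ray, as slopes to the right and down, at radius r is drawn at 1 + k1 r^2 times it, then the intrinsics apply), "R" (3x3) and "t" (3): a world point X has camera coordinates R X + t. Camera axes: x right, y down, z forward; pixel columns grow to the right and rows downward; lengths in m; the calibration is good to about 2 mm. A picture is of the moment at which its call begins: read the wrist's pose just before it. calibration takes no time and is no camera call; for the wrist camera it gives the pose at the moment of the call.
- manip.sign_off(): hands the job in, once; it reports no verdict.
The state is a dict: "clock": time; "qpos": joint angles; "qd": joint speeds; "effort": joint torques, N m; "position": TCP position; "ee_rot": TCP orientation; "contact_force": force on the tool from outside, world axes, zero at the start; "moment": the same for the moment, N m; "width": finger opening in m.
Only numpy, scipy, OpenCV 4.12 (cv2) and the standard library are available. Lean on these libraries where they do the work, as an engineer would, in place of code of your own. Each camera call takes 0.05 s, during which the arm holds its last target.

TASK

Open the filter window of the sterilisation container for a filter change: press its black snap tab down until the steel filter cover springs free, then push the cover along the lid with the fingertips until it is right off its seat and lies flat on the free end of the lid. Only press and push: the cover must not be lifted or tipped up, and the instruments, vials and other loose things around stay where they are.

Things in the scene. Friction and masses are not known exactly. Their poses are not given: they have to be found in the camera images.
- container: Fixed metal sterilisation container with a grey lid, 116 mm (x) by 290 mm (y). Origin: centre of its underside, on the worktop; z up; +y is the way the cover slides off (robot's left at yaw 0; yaw within 0.3 rad). The tab is at its -y end on a low step (z = 74 mm); the lid's raised deck, z = 90 mm, spans y = -75 to 140 mm.
- seat (a point): Centre of the cover's seat on the deck, at container (0, -31, 90) mm, over the 60 by 56 mm filter window. Beside it two steel strips, 73 mm apart, tops at z = 98 mm, y = -74 to 10 mm, hold down the cover's side edges. Behind it, y = -102 to -82 mm, two spring housings stand 52 mm apart, tops at z = 96 mm, with the tab between them.
- free_end (a point): Centre of the lid's bare free end, where the cover must go: container (0, 75, 90) mm. The flat deck here (y = 13 to 136 mm) has 5 mm high edge beads along both sides (82 mm apart) and one across the end at y = 136 mm, which stops the cover.
- tab_pad (a point): Centre of the top of the snap tab's ribbed black pad, 28 mm wide (container x) by 36 mm long (container y); at container (0, -106, 91) mm when not pressed. Press straight down here.
- tab (a joint): Angle of the snap tab, a sprung lever hinged at the lid's -y end: 0 up, latched; stop at 0.14 rad (pad 4.6 mm down). Its barb stands in a slot in the cover's tongue and comes out at about 0.09 rad (pad about 3 mm down), which takes about 4 to 7 N. It springs back when let go.
- cover: Loose perforated steel plate 78 (x) by 84 (y) by 3 mm, 0.08 kg; slotted tongue 14 mm beyond its -y edge. Origin: centre of its underside; axes as the container's. Seated at container (0, -31, 90) mm. Freed, springs push it 10 to 20 mm to +y and the tab cannot catch it again. Right off its seat, tongue and all, from container y = 69 mm; against the end bead at 94 mm.
- cover_grip (a point): Middle of the rear (-y) face of the cover's upright flange, 42 mm behind the cover's origin, where it is pushed towards container +y. Flange 60 mm wide, 3 mm thick, from z = 93 to 108 mm above the worktop; this point is at 102.5 mm. The tab's barb behind it is 95 mm high, so push with the fingertips' ends 97 to 105 mm up.

How it is judged:
On the way, in this order (a step that is already met when the one before it is completed fails the run):
1. the snap tab is pressed in while the cover is still at its seat (value of joint tab above 0.06 rad and y of cover in the frame of container below 0.03 m).
2. the released cover is pushed off its seat (y of cover in the frame of container above 0.06 m), for 0.2 s.
At the end, for the whole second after the job is handed in: The cover lies at rest, flat (within 0.06 rad) on the lid's deck, its origin 60 to 105 mm along +y from the container's centre (plate clear of the seat and window) and within 12 mm of its centre line, and the snap tab has sprung back (below 0.03 rad) (y of cover in the frame of container between 0.06 and 0.105 m and x of cover in the frame of container between -0.012 and 0.012 m and z of cover in the frame of container between 0.087 and 0.093 m and angle between cover's own z axis and vertical below 0.06 rad and linear speed of cover below 0.01 m/s and value of joint tab below 0.03 rad); the robot touches nothing.
It fails at once if the cover is lifted off the lid (z of cover in the frame of container above 0.1 m).
It fails at once if the cover is tipped up (angle between cover's own z axis and vertical above 0.3 rad).
It fails at once if something standing around is disturbed (distance of any of haemostat, handpiece, vial_left, vial_right, pouch, tape_roll, probe from where it was at the start of the episode above 0.02 m).
It also fails if it takes over 43 s, if anything falls off the work surface, if the arm or the gripper's body presses on something with over 40 N, if the wrist force passes 120 N, or if a joint passes its speed limit or range.

## Working session

There is one attempt and no reset: what is moved stays moved. The work goes in short steps, Python scripts to look and compute and a tool call to move; the robot and the scene stay as the last step left them, time stands still between calls to the robot, and variables do not carry over. Pictures are saved under pics/ and viewed, and the job is handed in when it is done.

Besides the shell and the picture viewer there is one more tool, called after "Call:" in YAML: its name, and indented under it one key for each argument. arm_command: Moves the arm, as the interface text tells. Its arguments: {"type":"object","properties":{"targets":{"type":"array"},"grip_force":{"type":"number"}},"required":["targets"]}

```bash
mkdir -p pics; ls
python3 - <<'E'
from rig import manip
import cv2
s=manip.get_state(); print(s)
for n in ["scene","top","wrist"]:
    c=manip.calibration(n); print(n,c)
    im=manip.get_image(n); cv2.imwrite(f"pics/{n}0.png",im[:,:,::-1])
E
```

```text
pics
{'clock': 0.0, 'qpos': array([-1.41198685e+00,  2.76578801e-01,  1.50613352e+00, -2.61342394e-05,
        1.36072516e+00, -1.20993444e-01]), 'qd': array([-0.00044482,  0.00291276,  0.00093282, -0.00184789, -0.00136298,
       -0.00170086]), 'effort': array([ 4.64190889e-04, -4.16774762e+01, -2.45804268e+01, -1.45202762e-04,
        1.11249115e-02,  9.88545906e-06]), 'position': array([ 0.15875384, -0.55241862,  0.40384851]), 'ee_rot': array([-0.0979528 , -0.70017623, -0.09925672,  0.70021896]), 'contact_force': array([ 0.8786792 ,  0.51834953, -0.65558106]), 'moment': array([-0.04501294,  0.06954451, -0.02793548]), 'width': 0.08575107576507071}
scene {'fx': 348.982995718876, 'fy': 348.982995718876, 'cx': 258.2359680463564, 'cy': 192.88146526934406, 'k1': 0.0035768002963539754, 'R': array([[-0.83436346, -0.55119961,  0.00407378],
       [-0.31968253,  0.47786365, -0.81819889],
       [ 0.4490442 , -0.68397757, -0.57492085]]), 't': array([0.37103196, 0.22420259, 0.69368387])}
top {'fx': 367.73839339090154, 'fy': 367.73839339090154, 'cx': 256.147031646003, 'cy': 182.39409770067297, 'k1': -0.06552155511731482, 'R': array([[-2.05585062e-02, -9.99786746e-01, -1.95222232e-03],
       [-9.95258292e-01,  2.06509861e-02, -9.50498270e-02],
       [ 9.50698725e-02, -1.11170088e-05, -9.95470602e-01]]), 't': array([-0.01930862,  0.45733609,  0.99269907])}
wrist {'fx': 282.77405353470795, 'fy': 282.77405353470795, 'cx': 257.11629372122263, 'cy': 188.81813217647985, 'k1': -0.03732157755261842, 'R': array([[ 0.27558438, -0.9612743 , -0.00222783],
       [-0.92674485, -0.26629943,  0.2650068 ],
       [-0.2553375 , -0.07096711, -0.96424397]]), 't': array([-0.57513015, -0.0340686 ,  0.37844061])}
```

View pics/scene0.png

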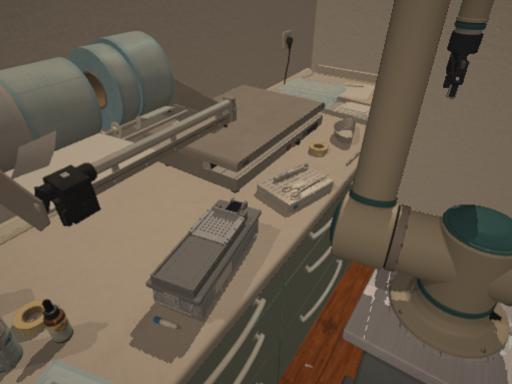

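View pics/top0.png

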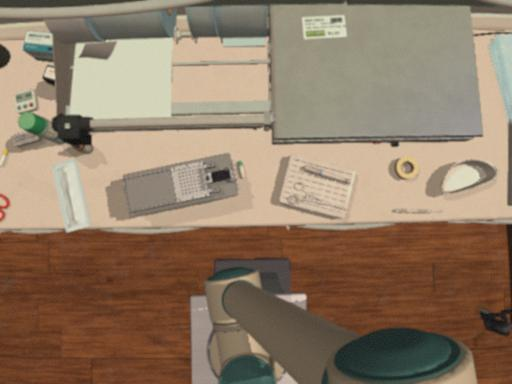

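Run:
```python
import cv2
im=cv2.imread("pics/top0.png"); print(im.shape)
```

```text
(384, 512, 3)
```

```bash
cat > h.py <<'E'
import numpy as np,cv2
from rig import manip
def K(c): return np.array([[c['fx'],0,c['cx']],[0,c['fy'],c['cy']],[0,0,1.]])
def proj(c,X):
    X=np.atleast_2d(X); r,_=cv2.Rodrigues(np.array(c['R']))
    p,_=cv2.projectPoints(X.astype(float),r,np.array(c['t']),K(c),np.array([c['k1'],0,0,0.])); return p[:,0]
def onplane(c,uv,z):
    uv=np.atleast_2d(uv).astype(float)
    n=cv2.undistortPoints(uv[:,None],K(c),np.array([c['k1'],0,0,0.]))[:,0]
    d=np.c_[n,np.ones(len(n))]@np.array(c['R']); o=-np.array(c['R']).T@np.array(c['t'])
    return o+d*((z-o[2])/d[:,2])[:,None]
E
python3 - <<'E'
import cv2,numpy as np
from h import *
print([np.linalg.det(manip.calibration(n)['R']) for n in ["scene","top"]])
im=cv2.imread("pics/top0.png"); cv2.imwrite("pics/topz.png",cv2.resize(im[140:230,110:260],None,fx=5,fy=5,interpolation=cv2.INTER_CUBIC))
im=cv2.imread("pics/scene0.png"); cv2.imwrite("pics/scenez.png",cv2.resize(im[190:345,140:275],None,fx=3.8,fy=3.8,interpolation=cv2.INTER_CUBIC))
c=manip.calibration("top");print(onplane(c,[[240,168],[125,195]],0.0))
c=manip.calibration("scene");print(onplane(c,[[165,322],[235,207]],0.0))
E
```

```text
[np.float64(0.9999999999999998), np.float64(0.9999999999999996)]
[[0.50077204 0.01608891 0.        ]
 [0.43073803 0.34372099 0.        ]]
[[ 0.43571784  0.33375478  0.        ]
 [ 0.53915155 -0.02766911  0.        ]]
```

View pics/topz.png

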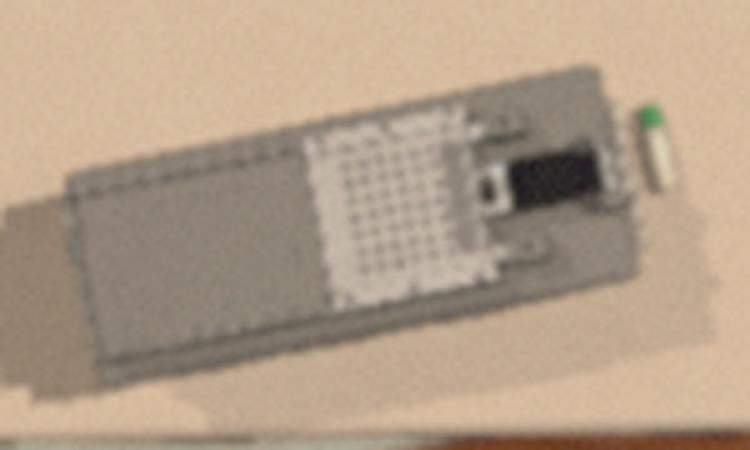

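View pics/scenez.png

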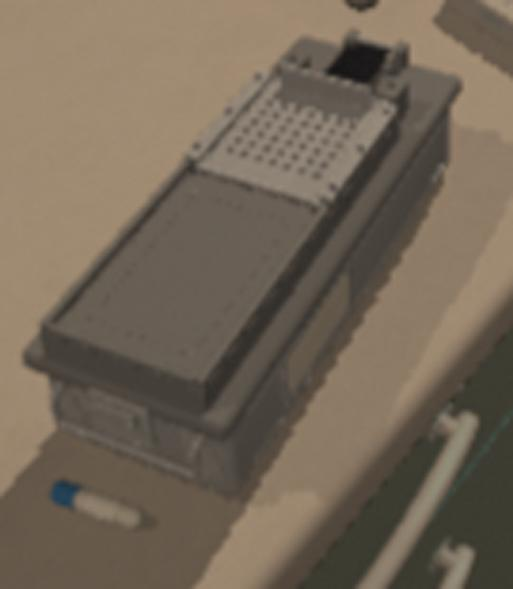

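View pics/wrist0.png

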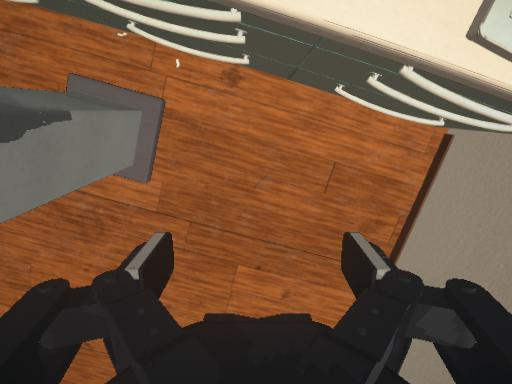

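```bash
cat > fit.py <<'E'
from h import *
from scipy.optimize import least_squares
def W(p,P): 
    P=np.asarray(P,float); c,s=np.cos(p[2]),np.sin(p[2]); return np.c_[p[0]+c*P[:,0]-s*P[:,1],p[1]+s*P[:,0]+c*P[:,1],P[:,2]]
def lines():
    L=[]
    def rect(x0,x1,y0,y1,z): 
        q=[(x0,y0,z),(x1,y0,z),(x1,y1,z),(x0,y1,z)]; L.extend([(q[i],q[(i+1)%4]) for i in range(4)])
    rect(-.014,.014,-.124,-.088,.091); rect(-.039,.039,-.073,.011,.093); rect(-.058,.058,-.145,.145,.074); rect(-.041,.041,.013,.136,.090)
    rect(-.03,.03,-.073,-.073,.108)
    return L
def overlay(img,c,p,roi,f,fn):
    x0,x1,y0,y1=roi; o=cv2.resize(img[y0:y1,x0:x1],None,fx=f,fy=f,interpolation=cv2.INTER_CUBIC)
    for a,b in lines():
        q=proj(c,W(p,[a,b])); q=((q-[x0,y0]+.5)*f-.5).round().astype(int); cv2.line(o,tuple(map(int,q[0])),tuple(map(int,q[1])),(0,255,0),1)
    cv2.imwrite(fn,o)
E
python3 - <<'E'
from fit import *
ct=manip.calibration("top"); cs=manip.calibration("scene")
O=[((305,140),(.039,.011,.093)),((330,308),(-.039,.011,.093)),((600,65),(.058,-.145,.074)),((637,275),(-.058,-.145,.074)),((600,198),(-.014,-.124,.091)),((595,150),(.014,-.124,.091))]
S=[((190,160),(.039,.011,.093)),((320,203),(-.039,.011,.093)),((460,82),(-.058,-.145,.074)),((297,40),(.058,-.145,.074))]
uv=np.array([o[0] for o in O])/5.+[109.6,139.6]; P=[o[1] for o in O]
us=np.array([o[0] for o in S])/3.8+[139.6,189.6]; Q=[o[1] for o in S]
f=lambda p:np.r_[(proj(ct,W(p,P))-uv).ravel()]
r=least_squares(f,[.47,.17,.1]);print(r.x,r.fun.reshape(-1,2).round(1))
g=lambda p:np.r_[(proj(cs,W(p,Q))-us).ravel()]
r2=least_squares(g,[.47,.17,.1]);print(r2.x,r2.fun.reshape(-1,2).round(1))
overlay(cv2.imread("pics/top0.png"),ct,r.x,(110,260,140,230),5,"pics/o1.png")
overlay(cv2.imread("pics/scene0.png"),cs,r.x,(140,275,190,345),3.8,"pics/o2.png")
E
```

```text
[0.45204315 0.1702124  0.16429475] [[ 1.6  1.6]
 [ 1.5 -2.3]
 [ 1.1 -0.3]
 [ 1.6  0.9]
 [-2.4  0.6]
 [-3.3 -0.4]]
[0.45202252 0.17571748 0.18239416] [[ 0.1  1.7]
 [-0.9  0.7]
 [ 0.7 -1.5]
 [ 0.2 -1.8]]
```

View pics/o1.png

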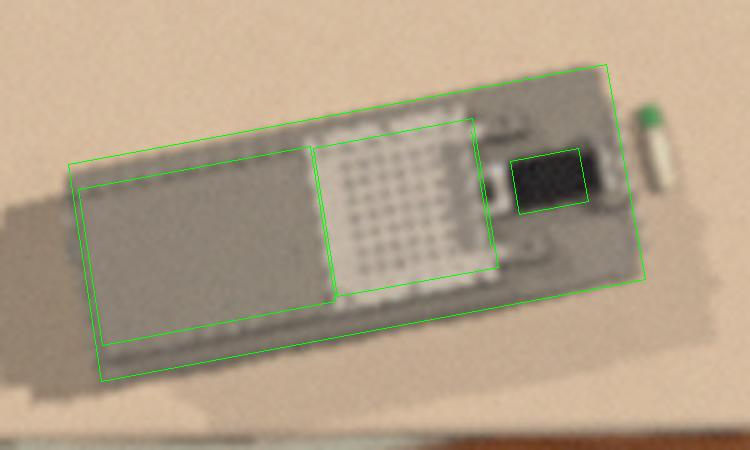

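View pics/o2.png

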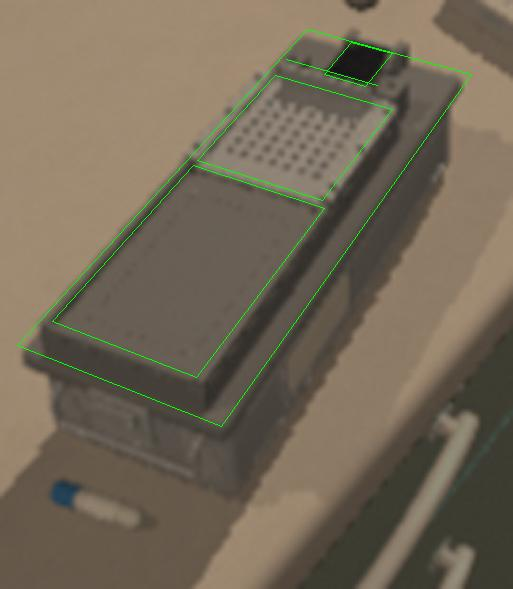

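```bash
cat >> h.py <<'E'
from scipy.spatial.transform import Rotation as Ro
def TR(q): return Ro.from_quat([q[1],q[2],q[3],q[0]]).as_matrix()
def yawR(y):  # tool x down, jaw y at azimuth y
    x=np.array([0,0,-1.]); yy=np.array([np.cos(y),np.sin(y),0]); return np.c_[x,yy,np.cross(x,yy)]
def rows(p0,R0,p1,R1,n):
    rv=Ro.from_matrix(R0.T@R1).as_rotvec()/n; d=(p1-p0)/n; R=R0.copy(); out=[]
    for i in range(n):
        out.append((np.round(R.T@d,4).tolist(),np.round(np.degrees(rv),2).tolist())); R=R@Ro.from_rotvec(rv).as_matrix()
    return out
E
python3 - <<'E'
from fit import *
s=manip.get_state(); R0=TR(s['ee_rot']); print(R0.round(3))
c=manip.calibration("wrist"); o=-c['R'].T@c['t']; print("cam in tool",R0.T@(o-s['position']),"fwd in tool",R0.T@c['R'][2])
p=[.452,.172,.17]
yaw=.17
R1=yawR(yaw); print(np.linalg.norm(Ro.from_matrix(R0.T@R1).as_rotvec(degrees=True)))
R1b=yawR(yaw+np.pi)
T=W(p,[(0,-.106,.091)])[0]; print(T)
# place tool over the tab, tips 0.2 up
p1=np.array([T[0],T[1],.40])
for r in rows(s['position'],R0,p1,R1,20): print(r)
E
```

```text
[[-0.     0.276 -0.961]
 [ 0.001 -0.961 -0.276]
 [-1.    -0.001 -0.   ]]
cam in tool [ 0.03124914  0.00124284 -0.06705852] fwd in tool [ 9.64194455e-01 -6.46588279e-04  2.65195465e-01]
83.70683801526707
[0.46993333 0.06752801 0.091     ]
([0.0002, -0.0255, -0.0235], [-4.19, -0.0, 0.0])
([0.0002, -0.0237, -0.0253], [-4.19, -0.0, 0.0])
([0.0002, -0.0218, -0.027], [-4.19, -0.0, 0.0])
([0.0002, -0.0198, -0.0285], [-4.19, -0.0, 0.0])
([0.0002, -0.0176, -0.0299], [-4.19, -0.0, 0.0])
([0.0002, -0.0154, -0.0311], [-4.19, -0.0, 0.0])
([0.0002, -0.0131, -0.0321], [-4.19, -0.0, 0.0])
([0.0002, -0.0107, -0.033], [-4.19, -0.0, 0.0])
([0.0002, -0.0083, -0.0337], [-4.19, -0.0, 0.0])
([0.0002, -0.0058, -0.0342], [-4.19, -0.0, 0.0])
([0.0002, -0.0033, -0.0345], [-4.19, -0.0, 0.0])
([0.0002, -0.0008, -0.0347], [-4.19, -0.0, 0.0])
([0.0002, 0.0018, -0.0346], [-4.19, -0.0, 0.0])
([0.0002, 0.0043, -0.0344], [-4.19, -0.0, 0.0])
([0.0002, 0.0068, -0.034], [-4.19, -0.0, 0.0])
([0.0002, 0.0092, -0.0334], [-4.19, -0.0, 0.0])
([0.0002, 0.0117, -0.0327], [-4.19, -0.0, 0.0])
([0.0002, 0.014, -0.0317], [-4.19, -0.0, 0.0])
([0.0002, 0.0163, -0.0306], [-4.19, -0.0, 0.0])
([0.0002, 0.0185, -0.0293], [-4.19, -0.0, 0.0])
```

Call:
arm_command:
  targets:
    - {"dp":[0,-0.0255,-0.0235],"turn":[-4.2,0,0],"grip":-1}
    - {"dp":[0,-0.0237,-0.0253],"turn":[-4.2,0,0],"grip":-1}
    - {"dp":[0,-0.0218,-0.027],"turn":[-4.2,0,0],"grip":-1}
    - {"dp":[0,-0.0198,-0.0285],"turn":[-4.2,0,0],"grip":-1}
    - {"dp":[0,-0.0176,-0.03],"turn":[-4.2,0,0],"grip":-1}
    - {"dp":[0,-0.0154,-0.031],"turn":[-4.2,0,0],"grip":-1}
    - {"dp":[0,-0.0131,-0.032],"turn":[-4.2,0,0],"grip":-1}
    - {"dp":[0,-0.0107,-0.033],"turn":[-4.2,0,0],"grip":-1}

```text
clock: 0.95
position: [0.2834, -0.3032, 0.4046]
ee_rot: [0.298, 0.641, 0.298, -0.641]
contact_force: [0.6, 0.5, -0.1]
width: -0.0002
```

Call:
arm_command:
  targets:
    - {"dp":[0,-0.0083,-0.0337],"turn":[-4.2,0,0],"grip":-1}
    - {"dp":[0,-0.0058,-0.0342],"turn":[-4.2,0,0],"grip":-1}
    - {"dp":[0,-0.0033,-0.0345],"turn":[-4.2,0,0],"grip":-1}
    - {"dp":[0,-0.0008,-0.0347],"turn":[-4.2,0,0],"grip":-1}
    - {"dp":[0,0.0018,-0.0346],"turn":[-4.2,0,0],"grip":-1}
    - {"dp":[0,0.0043,-0.0344],"turn":[-4.2,0,0],"grip":-1}
    - {"dp":[0,0.0068,-0.034],"turn":[-4.2,0,0],"grip":-1}
    - {"dp":[0,0.0092,-0.0334],"turn":[-4.2,0,0],"grip":-1}

```text
clock: 1.75
position: [0.407, -0.0549, 0.4046]
ee_rot: [-0.47, -0.528, -0.47, 0.528]
contact_force: [0.9, -0.2, -0.3]
width: -0.0003
```

Call:
arm_command:
  targets:
    - {"dp":[0,0.0117,-0.0327],"turn":[-4.2,0,0],"grip":-1}
    - {"dp":[0,0.014,-0.0317],"turn":[-4.2,0,0],"grip":-1}
    - {"dp":[0,0.0163,-0.0306],"turn":[-4.2,0,0],"grip":-1}
    - {"dp":[0,0.0185,-0.0293],"turn":[-3.9,0,0],"grip":-1}
    - {"dp":[0,0,0],"turn":[0,0,0],"grip":-1}
    - {"dp":[0,0,0],"turn":[0,0,0],"grip":-1}

```text
clock: 2.35
position: [0.4685, 0.0683, 0.4042]
ee_rot: [0.541, 0.455, 0.541, -0.456]
contact_force: [-0.0, -0.9, -0.4]
width: 0.0003
```

Run:
```python
from fit import *
s=manip.get_state(); print(s['clock'],s['position'],TR(s['ee_rot']).round(3),s['contact_force'],s['width'],s['qpos'])
c=manip.calibration("wrist"); im=manip.get_image("wrist")[:,:,::-1].copy(); cv2.imwrite("pics/w1.png",im)
import pickle; pickle.dump(c,open("c1.pkl","wb"))
overlay(im,c,[.452,.172,.17],(0,512,0,384),1.5,"pics/w1o.png")
```

```text
2.35 [0.46846266 0.06831243 0.40418768] [[-0.001  0.985  0.17 ]
 [-0.001  0.17  -0.985]
 [-1.    -0.002  0.   ]] [-2.34714816e-05 -9.16150636e-01 -4.21797905e-01] 0.00026254066244983627 [-2.03321331e-03  1.22764579e-01  1.70764038e+00 -7.31873429e-04
  1.31261298e+00 -1.73115565e-01]
```

View pics/w1o.png

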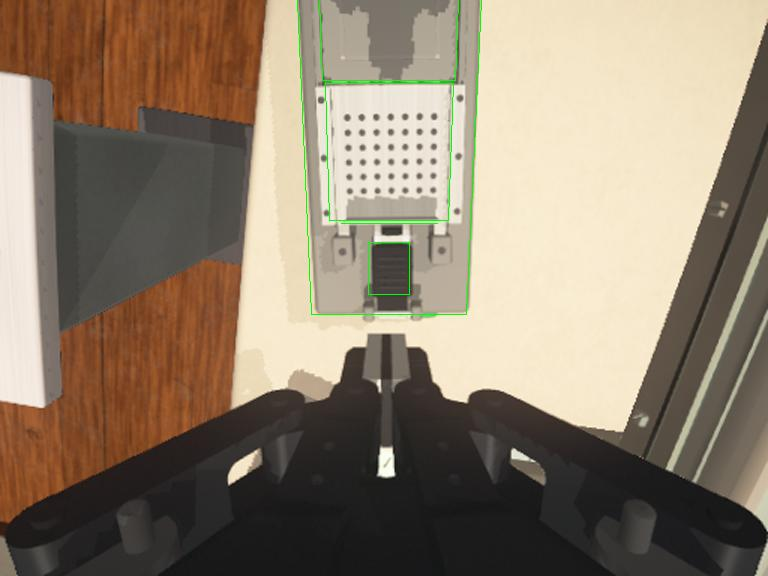

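View pics/w1.png

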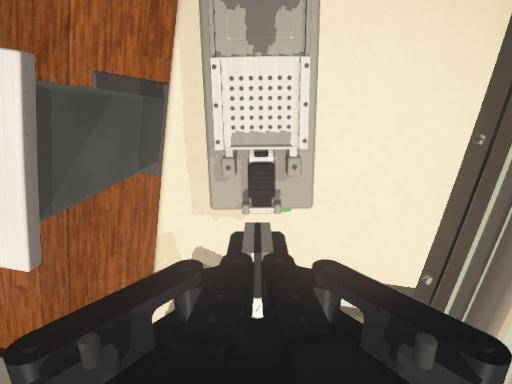

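Call:
arm_command:
  targets:
    - {"dp":[0.03,0.001,0.001],"turn":[0,0,0],"grip":-1}
    - {"dp":[0.03,0,0],"turn":[0,0,0],"grip":-1}
    - {"dp":[0.03,0,0],"turn":[0,0,0],"grip":-1}
    - {"dp":[0.025,0,0],"turn":[0,0,0],"grip":-1}
    - {"dp":[0.006,0,0],"turn":[0,0,0],"grip":-1}
    - {"dp":[0,0,0],"turn":[0,0,0],"grip":-1}
    - {"dp":[0,0,0],"turn":[0,0,0],"grip":-1}

```text
clock: 3.1
position: [0.4702, 0.0665, 0.2848]
ee_rot: [0.541, 0.456, 0.54, -0.456]
contact_force: [0.5, -0.1, 0.3]
width: 0.0001
```

Run:
```python
from fit import *
s=manip.get_state(); print(s['clock'],s['position'],s['position'][2]-.173,s['contact_force'])
c=manip.calibration("wrist"); im=manip.get_image("wrist")[:,:,::-1].copy()
overlay(im,c,[.452,.172,.17],(0,512,0,384),1.5,"pics/w2o.png")
c=manip.calibration("scene"); im=manip.get_image("scene")[:,:,::-1].copy()
cv2.imwrite("pics/s2.png",cv2.resize(im[130:300,140:300],None,fx=3.5,fy=3.5,interpolation=cv2.INTER_CUBIC))
```

```text
3.1 [0.47018318 0.06648084 0.28482034] 0.11182034411889169 [ 0.51711715 -0.08888547  0.28876209]
```

View pics/w2o.png

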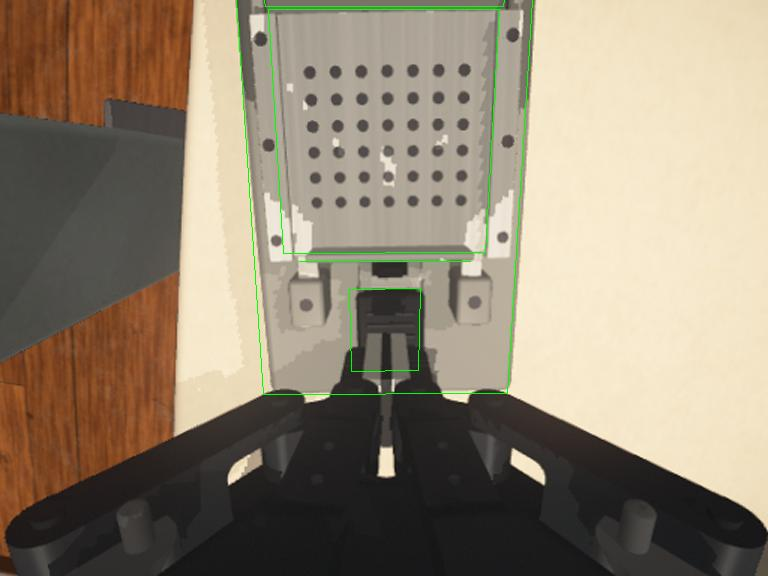

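View pics/s2.png

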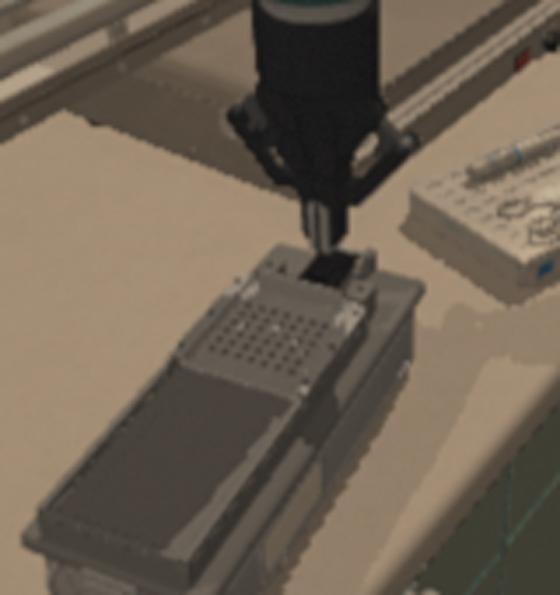

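Call:
arm_command:
  targets:
    - {"dp":[0.01,0,0],"turn":[0,0,0],"grip":-1}
    - {"dp":[0.006,0,0],"turn":[0,0,0],"grip":-1}
    - {"dp":[0.002,0,0],"turn":[0,0,0],"grip":-1}
    - {"dp":[0.002,0,0],"turn":[0,0,0],"grip":-1}
    - {"dp":[0,0,0],"turn":[0,0,0],"grip":-1}
    - {"dp":[0,0,0],"turn":[0,0,0],"grip":-1}

```text
clock: 3.8
position: [0.4698, 0.067, 0.2637]
ee_rot: [0.541, 0.456, 0.54, -0.456]
contact_force: [0.6, 0.4, -0.3]
width: 0.0001
```

Call:
arm_command:
  targets:
    - {"dp":[0.001,0,0],"turn":[0,0,0],"grip":-1}
    - {"dp":[0.001,0,0],"turn":[0,0,0],"grip":-1}
    - {"dp":[0,0,0],"turn":[0,0,0],"grip":-1}

```text
clock: 4.1
position: [0.4699, 0.0671, 0.2621]
ee_rot: [0.541, 0.456, 0.54, -0.456]
contact_force: [-0.8, 1.3, 3.4]
width: 0.0002
```

Call:
arm_command:
  targets:
    - {"dp":[0.001,0,0],"turn":[0,0,0],"grip":-1}
    - {"dp":[0.001,0,0],"turn":[0,0,0],"grip":-1}
    - {"dp":[0,0,0],"turn":[0,0,0],"grip":-1}

```text
clock: 4.4
position: [0.4699, 0.0672, 0.2606]
ee_rot: [0.541, 0.456, 0.54, -0.455]
contact_force: [-2.6, 1.1, 10.4]
width: -0.0002
```

Call:
arm_command:
  targets:
    - {"dp":[0.001,0,0],"turn":[0,0,0],"grip":-1}
    - {"dp":[0,0,0],"turn":[0,0,0],"grip":-1}
    - {"dp":[0,0,0],"turn":[0,0,0],"grip":-1}

```text
clock: 4.7
position: [0.4699, 0.0672, 0.2604]
ee_rot: [0.541, 0.456, 0.54, -0.455]
contact_force: [-3.8, 1.9, 16.7]
width: -0.0001
```

Run:
```python
from fit import *
s=manip.get_state(); print(s['clock'],s['position'],s['position'][2]-.173,s['contact_force'])
c=manip.calibration("wrist"); im=manip.get_image("wrist")[:,:,::-1].copy()
overlay(im,c,[.452,.172,.17],(0,512,0,384),1.5,"pics/w3o.png")
```

```text
4.7 [0.46986301 0.06716332 0.26040828] 0.08740827690531111 [-3.78776249  1.94082564 16.706562  ]
```

View pics/w3o.png

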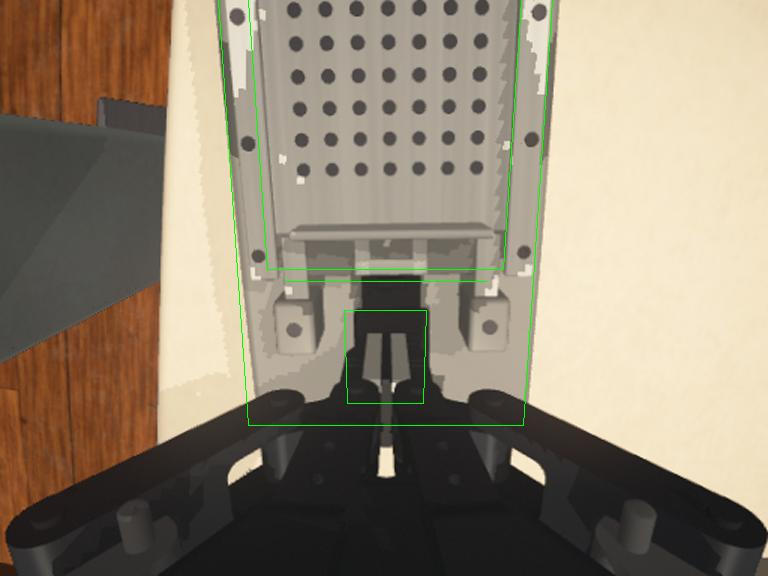

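Call:
arm_command:
  targets:
    - {"dp":[-0.004,0,0],"turn":[0,0,0],"grip":-1}
    - {"dp":[-0.006,0,0],"turn":[0,0,0],"grip":-1}
    - {"dp":[-0.0065,0,0],"turn":[0,0,0],"grip":-1}
    - {"dp":[0,0,0],"turn":[0,0,0],"grip":-1}
    - {"dp":[0,0,0],"turn":[0,0,0],"grip":-1}

```text
clock: 5.25
position: [0.4697, 0.067, 0.2751]
ee_rot: [0.541, 0.456, 0.541, -0.456]
contact_force: [0.5, -0.1, -1.1]
width: 0.0003
```

Run:
```python
from fit import *
s=manip.get_state(); print(s['clock'],s['position'],s['position'][2]-.173,s['contact_force'])
c=manip.calibration("wrist"); im=manip.get_image("wrist")[:,:,::-1].copy()
overlay(im,c,[.452,.172,.17],(0,512,0,384),1.5,"pics/w4o.png")
c=manip.calibration("top"); im=manip.get_image("top")[:,:,::-1].copy()
overlay(im,c,[.452,.172,.17],(110,260,140,230),5,"pics/t4o.png")
```

```text
5.25 [0.46965665 0.06697826 0.27506908] 0.10206907539085869 [ 0.49244021 -0.11346428 -1.07246388]
```

View pics/w4o.png

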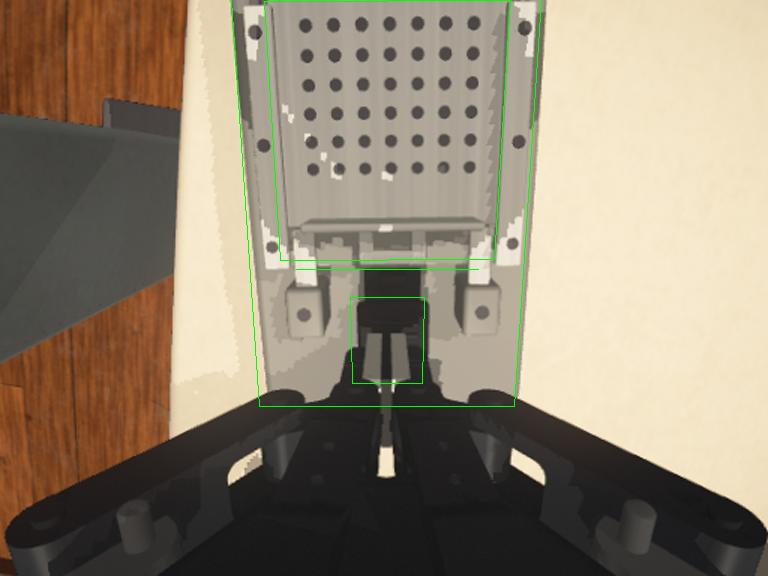

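View pics/t4o.png

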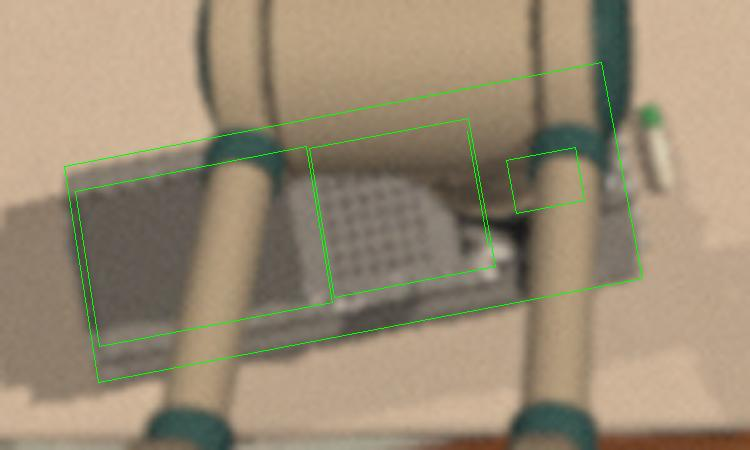

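Call:
arm_command:
  targets:
    - {"dp":[0,0,-0.015],"turn":[0,0,0],"grip":-1}
    - {"dp":[0,0,-0.01],"turn":[0,0,0],"grip":-1}
    - {"dp":[0,0,-0.005],"turn":[0,0,0],"grip":-1}
    - {"dp":[0,0,-0.005],"turn":[0,0,0],"grip":-1}
    - {"dp":[0,0,-0.005],"turn":[0,0,0],"grip":-1}
    - {"dp":[0,0,-0.005],"turn":[0,0,0],"grip":-1}
    - {"dp":[0,0,-0.005],"turn":[0,0,0],"grip":-1}
    - {"dp":[0,0,0],"turn":[0,0,0],"grip":-1}

```text
clock: 6.15
position: [0.4611, 0.1168, 0.2752]
ee_rot: [0.541, 0.456, 0.541, -0.456]
contact_force: [0.2, -1.0, -0.3]
width: -0.0001
```

Run:
```python
from fit import *
s=manip.get_state(); print(s['clock'],s['position'],s['position'][2]-.173,s['contact_force'])
c=manip.calibration("wrist"); im=manip.get_image("wrist")[:,:,::-1].copy()
overlay(im,c,[.452,.172,.17],(0,512,0,384),1.5,"pics/w5o.png")
```

```text
6.15 [0.46113136 0.11677917 0.27518519] 0.1021851940383936 [ 0.23068168 -1.02484054 -0.34867934]
```

View pics/w5o.png

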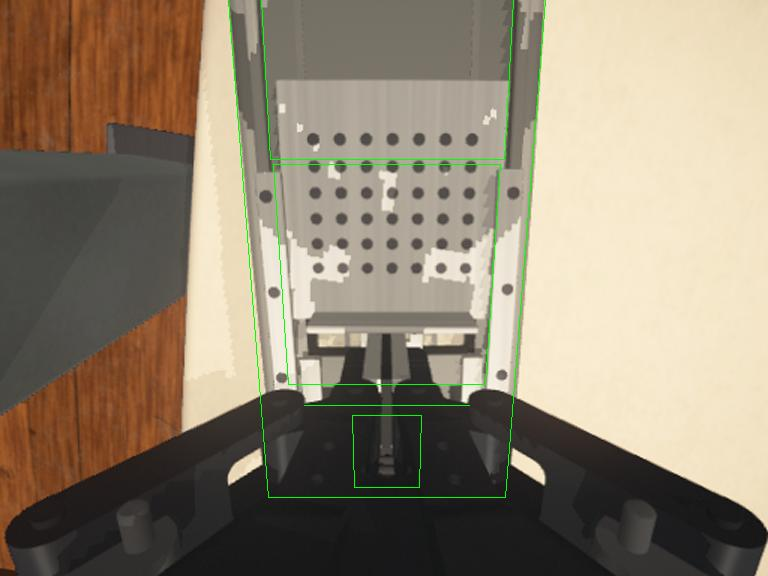

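```bash
cat > cf.py <<'E'
from fit import *
def cf(P,p=(.4525,.172,.17)):
    c,s=np.cos(p[2]),np.sin(p[2]); d=np.asarray(P)[:,:2]-p[:2]; return np.c_[c*d[:,0]+s*d[:,1],-s*d[:,0]+c*d[:,1]]
E
python3 - <<'E'
from cf import *
c=manip.calibration("wrist"); print(cf(onplane(c,np.array([[276,80],[507,80]])/1.5,.093))); print(cf([manip.get_state()['position']]))
E
```

```text
[[-0.03682263  0.03772155]
 [ 0.03927704  0.03774078]]
[[-0.0007953  -0.05611629]]
```

Call:
arm_command:
  targets:
    - {"dp":[0,0,-0.008],"turn":[0,0,0],"grip":-1}
    - {"dp":[0,0,-0.01],"turn":[0,0,0],"grip":-1}
    - {"dp":[0,0,-0.01],"turn":[0,0,0],"grip":-1}
    - {"dp":[0,0,-0.01],"turn":[0,0,0],"grip":-1}
    - {"dp":[0,0,-0.01],"turn":[0,0,0],"grip":-1}
    - {"dp":[0,0,-0.006],"turn":[0,0,0],"grip":-1}
    - {"dp":[0,0,-0.002],"turn":[0,0,0],"grip":-1}
    - {"dp":[0,0,0],"turn":[0,0,0],"grip":-1}

```text
clock: 7.0
position: [0.4517, 0.1719, 0.2751]
ee_rot: [0.541, 0.456, 0.541, -0.456]
contact_force: [-0.2, -0.1, 0.6]
width: -0.0002
```

Run:
```python
from cf import *
s=manip.get_state(); print(s['clock'],s['position'],s['position'][2]-.173,s['contact_force'],cf([s['position']]))
c=manip.calibration("wrist"); im=manip.get_image("wrist")[:,:,::-1].copy()
overlay(im,c,[.4525,.172,.17],(0,512,0,384),1.5,"pics/w6o.png")
```

```text
7.0 [0.45167318 0.17187618 0.27514297] 0.10214296873132889 [-0.23339908 -0.14834241  0.58184253] [[-8.35846162e-04  1.78520241e-05]]
```

View pics/w6o.png

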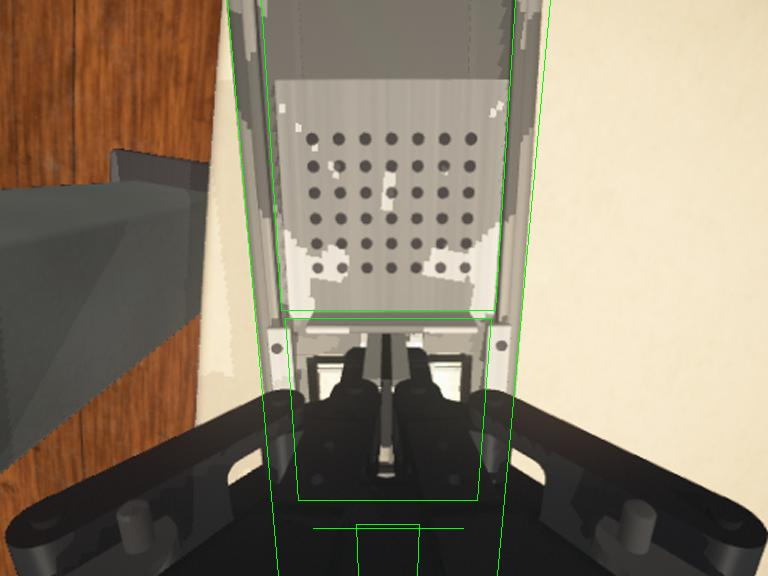

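Call:
arm_command:
  targets:
    - {"dp":[0,0,-0.006],"turn":[0,0,0],"grip":-1}
    - {"dp":[0,0,-0.008],"turn":[0,0,0],"grip":-1}
    - {"dp":[0,0,-0.007],"turn":[0,0,0],"grip":-1}
    - {"dp":[0,0,-0.005],"turn":[0,0,0],"grip":-1}
    - {"dp":[0,0,-0.003],"turn":[0,0,0],"grip":-1}
    - {"dp":[0,0,0],"turn":[0,0,0],"grip":-1}
    - {"dp":[0,0,0],"turn":[0,0,0],"grip":-1}

```text
clock: 7.75
position: [0.4469, 0.2002, 0.2752]
ee_rot: [0.541, 0.456, 0.541, -0.456]
contact_force: [0.3, 1.1, -1.1]
width: 0.0
```

Run:
```python
from cf import *
s=manip.get_state(); print(s['clock'],s['position'],s['position'][2]-.173,s['contact_force'],cf([s['position']]))
c=manip.calibration("wrist"); im=manip.get_image("wrist")[:,:,::-1].copy()
overlay(im,c,[.4525,.172,.17],(0,512,0,384),1.5,"pics/w7o.png")
```

```text
7.75 [0.4468602  0.20018154 0.2751839 ] 0.10218390488194307 [ 0.31240661  1.13778062 -1.08096504] [[-0.00079068  0.02872945]]
```

View pics/w7o.png

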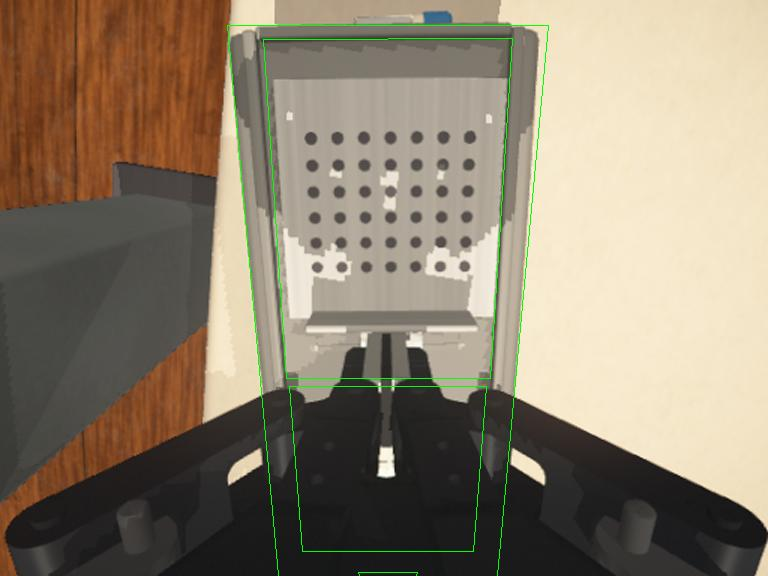

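Call:
arm_command:
  targets:
    - {"dp":[0,0,0.006],"turn":[0,0,0],"grip":-1}
    - {"dp":[0,0,0.014],"turn":[0,0,0],"grip":-1}
    - {"dp":[-0.02,0,0],"turn":[0,0,0],"grip":-1}
    - {"dp":[-0.03,0,0.01],"turn":[0,0,0],"grip":-1}
    - {"dp":[-0.04,0,0.03],"turn":[0,0,0],"grip":-1}
    - {"dp":[-0.03,0,0.04],"turn":[0,0,0],"grip":-1}
    - {"dp":[0,0,0.03],"turn":[0,0,0],"grip":-1}
    - {"dp":[0,0,0],"turn":[0,0,0],"grip":-1}

```text
clock: 8.6
position: [0.4695, 0.0681, 0.3964]
ee_rot: [0.541, 0.457, 0.538, -0.457]
contact_force: [-0.6, 0.2, -0.6]
width: 0.0003
```

Call:
arm_command:
  targets:
    - {"dp":[0,0,0],"turn":[0,0,0],"grip":-1}
    - {"dp":[0,0,0],"turn":[0,0,0],"grip":-1}

```text
clock: 8.8
position: [0.4684, 0.072, 0.3946]
ee_rot: [0.54, 0.456, 0.541, -0.456]
contact_force: [-0.8, 1.0, -0.8]
width: -0.0002
```

Run:
```python
from cf import *
s=manip.get_state(); print(s['clock'],s['position'],s['contact_force'],cf([s['position']]))
c=manip.calibration("wrist"); im=manip.get_image("wrist")[:,:,::-1].copy()
overlay(im,c,[.4525,.172,.17],(0,512,0,384),1.5,"pics/w8o.png")
im=manip.get_image("scene")[:,:,::-1].copy(); cv2.imwrite("pics/s8.png",cv2.resize(im,None,fx=1.5,fy=1.5))
```

```text
8.8 [0.4684165  0.07195832 0.39457486] [-0.8308104   0.99748236 -0.78938292] [[-0.00123822 -0.10129235]]
```

View pics/w8o.png

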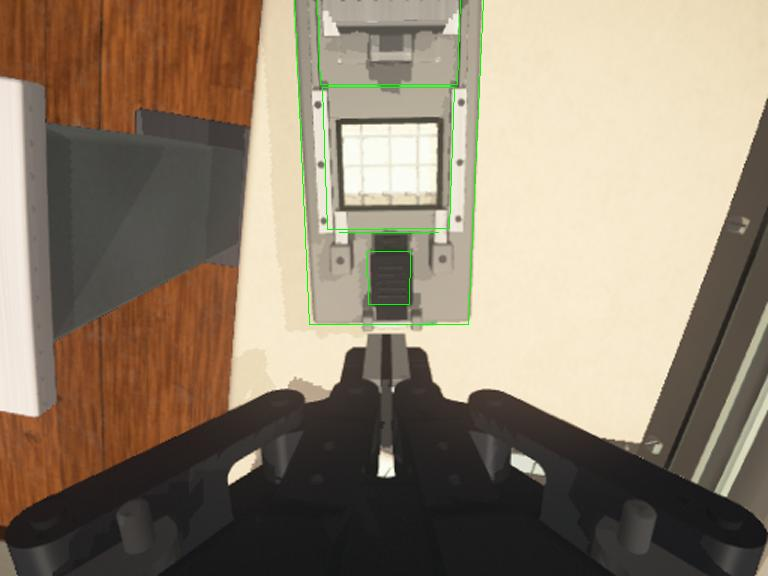

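View pics/s8.png

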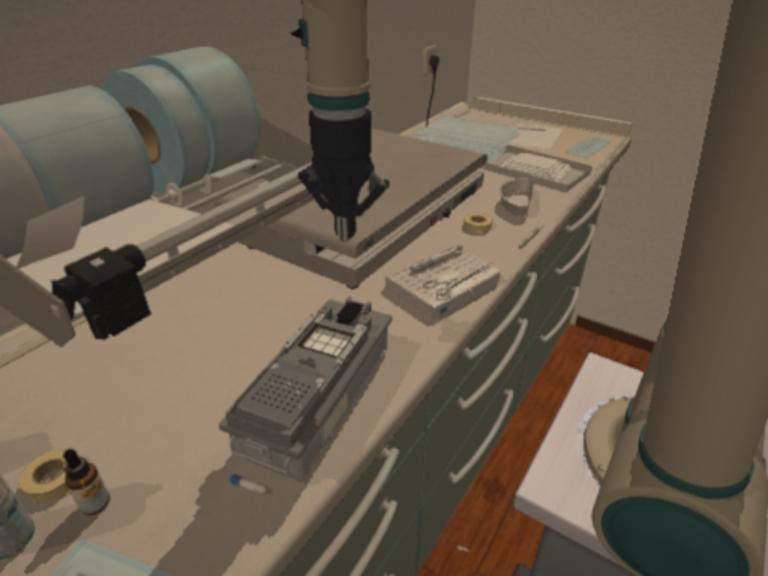

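Run:
```python
from cf import *
c=manip.calibration("wrist"); print(cf(onplane(c,np.array([[390,61],[390,33]])/1.5,.093)), "tongue tip = origin-56mm, flange base -42")
s=manip.get_state(); print(s['qd'].round(3),s['contact_force'])
manip.sign_off()
```

```text
[[0.00109988 0.02542944]
 [0.00106306 0.04035752]] tongue tip = origin-56mm, flange base -42
[ 0.006  0.001 -0.004 -0.001 -0.001 -0.002] [-0.30049349 -0.0959473   0.21297649]
the job is handed in; nothing more can be done
```

I pressed the snap tab down to its stop with the closed fingertips. The cover sprung free about 15 mm. I then pushed it by its flange along the lid onto the free end, backed off, raised the arm and handed the job in at about 9 s of the 43 s allowed.

Last checks from the wrist camera and the fixed scene camera:

- **Cover position:** it lies flat with its origin at container y ≈ 82 mm, about 1 mm off the centre line. Its tongue is clear of the strips and the filter window is fully uncovered.
- **Tab:** it appears to be back up, judged from the image only, as I had no direct reading of its angle.
- **Loose things:** the instruments, vials and other items in view looked unmoved. I compared them by eye only. The green-capped vial behind the tab end was hidden in the last pictures, but the tool stayed above the lid all the time.
- **Forces:** about 17 N at most, while pressing the tab. At hand-in the fingers were clear of everything, with readings at noise level.

No check failed. The different measurements of the container and cover positions agreed within about 2 mm, except that the first rough fit from the scene camera was about 5 mm off along y.

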